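# Tuck the flashing under the lapped roof tile

## Task

On the tile-repair bench, pick up the aluminium flashing and slide its thin front edge under the open front edge of the loose lapped tile on the roof sample board, until about 3.5 cm of the flashing is covered along its whole front edge; do not lift or shift the tile, and leave the bowl, bottle and cup alone. Then press the flashing flat on the board with a push of about one kilogram, and finish while still holding it pressed down like that, without letting go.

Things in the scene. Friction and masses are not known exactly. Their poses are not given: they have to be found in the camera images.
- panel: Roof sample board, fixed: plywood 260 (x) x 260 (y) x 18 mm thick. Origin: centre of its underside, on the bench; z up; -x side towards the robot, the flashing goes under the tile along +x. Bare flat top (18 mm above the bench) from x = -130 to 0 mm; behind x = 0 the loose tile lies on battens. A fixed upper tile (top 50 mm above the bench) laps over the loose one's rear, from x = 75 mm.
- lap_tile: Loose lapped clay tile, dark grey, flat, 110 (x) x 230 (y) x 10 mm, 0.6 kg, resting by its weight alone on the battens of the board, its underside 28 mm above the bench. Origin: centre of its underside; axes parallel to the board's at the start. It must stay where it is, neither lifted nor shifted.
- tile_front (a point): Middle of the lower front (-x) edge of the loose tile, at board x = 0, y = 0, 10 mm above the board's top. The pocket under the tile is open only to -x: 10 mm high, 190 mm wide (side battens with inner faces at board y = +-95 mm), 92 mm deep to the rear batten.
- flashing: Loose aluminium flashing, 0.15 kg (varies by a third), starts flat on the bench: blade 90 (x) x 140 (y) x 4 mm, with a stiff upstand along the whole rear (-x) edge, 8 mm thick (x), top 40 mm above the blade's underside. Origin: centre of the blade's underside; x points from upstand to thin front edge, z up. 3.5 cm is covered when the origin is 10 mm short (-x) of the tile's front edge.
- upstand (a point): Grip point in the middle of the flashing's upstand, 27 mm above the blade's underside and 41 mm behind (-x) the flashing's origin. Pinch it across its 8 mm thickness (flashing x) from above.
- edge_left (a point): Left (+y) lower corner of the blade's thin front edge: 45 mm ahead of and 70 mm left of the flashing's origin.
- edge_right (a point): Right (-y) lower corner of the blade's thin front edge: 45 mm ahead of and 70 mm right of the flashing's origin.
- bowl: Pale green ceramic bowl, 120 mm across, 58 mm high, standing to the right of the work; origin centre of its foot. Leave it alone.
- bottle: Clear plastic bottle with a red cap, 60 mm across, 150 mm high; origin centre of its foot. Leave it alone.
- cup: White paper cup, 60 mm across, 60 mm high; origin centre of its foot. Leave it alone.
Things that resemble listed ones, but are neither listed nor needed, are in the scene too. Of the things shaped like the flashing, the aluminium one is meant.

How it is judged:
By the outcome, as a careful person would: the job done as asked, in the order asked, and still so for the second after the job is handed in, while the arm keeps its last pose, push and grip.
It also fails if it takes over 43 s, if anything falls off the work surface, if the arm or the gripper's body presses on something with over 40 N, if the wrist force passes 120 N, or if a joint passes its speed limit or range.

## Robot

A 6-joint arm with a two-finger parallel gripper is mounted at the origin on the work surface. World frame = base frame: x ahead of the robot, y to its left, z up, the work surface at z = 0. Lengths are in m, angles in rad, forces in N, time in s.
With the tool pointing down it reaches from about 0.3 to 0.825 m from the base axis. Payload 5.4 kg.
Tool frame: the origin (TCP) lies at the very end of the fingers, on their centre line; the grasp point (between the pads) lies 19 mm behind it; z points along the fingers, y is the line along which they close (so a half turn about z gives the same grasp; the last joint's range is limited). The gripper opens to 92 mm and grips with 3 to 60 N. Pads are 20 mm wide; open, the fingers measure 128 mm over their backs; the gripper's body (75 mm by 189 mm) begins 69 mm behind the grasp point.
Start: joints at [-1.466, 0.158, 1.597, -0, 1.386, -0.21], TCP at [0.178, -0.547, 0.215] pointing down, gripper open.
Joint ranges: [-2.91, 2.91], [-0.94, 2.29], [0.18, 2.7], [-1.29, 4.43], [0.17, 2.64], [-3, 3]. Speed limits (rad/s): [2.57, 2.57, 3.14, 3.14, 3.14, 3.14].

## Interface

Orientations are given as a rotation vector (axis times angle).
In Python, from workcell import bot gives the robot as it stands. Calls block until the motion is done:
- bot.goto(position, orientation): joint-space move of the TCP to a pose.
- bot.line_to(position, rot=None, max_speed=0.15): straight line of the TCP; rot=None keeps the orientation; max_speed is the mean speed in m/s.
- bot.set_joints(angles): joint-space move.
- bot.set_gripper(opening, newtons=None): opening from 0.0 (shut) to 1.0 (fully open); newtons is the grip in N (None keeps the last); returns when the fingers have stopped.
- bot.hold(seconds).
- bot.inverse_kinematics(position, orientation): joint angles nearest the present ones, or None.
- bot.read_camera(name): name is "side" or "top"; returns a dict with "pixels" (480x640x3 uint8, blue, green, red), "fx", "fy", "cx", "cy" (pixels), "R" (3x3) and "t" (3): a world point X has camera coordinates R X + t. Camera axes: x right, y down, z forward; pixel columns grow to the right and rows downward; lengths in m; the calibration is good to about 2 mm. A picture is of the moment at which its call begins. There is no depth.
A pose or a line that the arm cannot do raises bot.MotionError and nothing moves.
- bot.job_done(): hands the job in; it is judged then, once.
Readings, each from a call of its own:
- bot.current_clock(): time.
- bot.current_joints(): joint angles.
- bot.current_joint_vel(): joint speeds.
- bot.current_effort(): joint torques, N m.
- bot.current_ee_pos(): TCP position.
- bot.current_tool_rot(): TCP orientation.
- bot.current_contact_force(): force on the tool from outside, world axes, zero at the start.
- bot.current_ft_torque(): the same for the moment, N m.
- bot.current_opening(): opening from 0.0 (shut) to 1.0 (fully open).
- bot.current_grip_force(): force on a finger pad.
Only numpy, scipy, OpenCV 4.12 (cv2) and the standard library are available. Lean on these libraries where they do the work, as an engineer would, in place of code of your own. Each camera call takes 0.05 s, during which the arm holds its last target. There are 200 camera calls.

## Working session

There is one attempt and no reset: what is moved stays moved. The work goes in short steps, each a Python script; the robot and the scene stay as the last script left them, time stands still between calls to the robot, and variables do not carry over. Pictures are saved under pics/ and viewed, at most 10 in all, crops included, and the job is handed in when it is done.

```bash
mkdir -p pics; ls; python3 - <<'E'
from workcell import bot
import cv2,numpy as np
for n in("top","side"):
    c=bot.read_camera(n); cv2.imwrite(f"pics/{n}0.png",c["pixels"])
    print(n,c["fx"],c["fy"],c["cx"],c["cy"],np.round(c["R"],4).tolist(),np.round(c["t"],4).tolist())
print(bot.current_clock(),bot.current_tool_rot(),bot.current_contact_force())
E
```

```text
pics
top 522.8259170052995 522.8259170052995 324.4673284843833 245.7151904138075 [[0.0265, -0.9994, 0.0203], [-0.9834, -0.0297, -0.1788], [0.1793, -0.0152, -0.9837]] [-0.0401, 0.541, 1.5633]
side 562.945099549204 562.945099549204 320.54754031816776 246.28419433487284 [[-0.9825, -0.1862, 0.0038], [-0.1125, 0.5769, -0.809], [0.1485, -0.7953, -0.5878]] [0.5141, 0.1, 1.3309]
0.1 [-3.10111823e+00 -4.92254488e-01 -7.32524182e-05] [0.61543214 0.02102129 0.61797592]
```

View pics/top0.png

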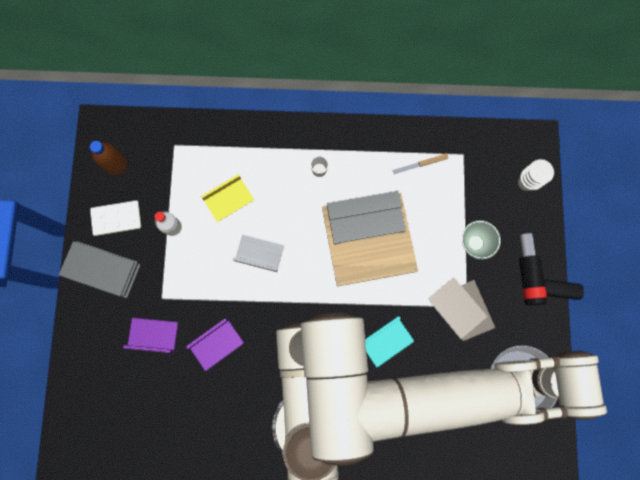

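View pics/side0.png

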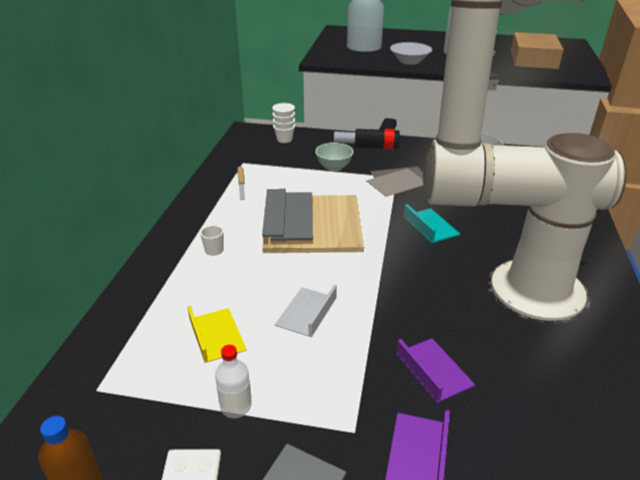

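The top view shows the aluminium flashing at about (259,252), upstand on its lower (robot-side) edge, and the board at about (370,238) with the dark tile at its upper half. In the side view the flashing is at about (307,311) and the board at about (315,222). I'll enlarge both views.

```bash
python3 - <<'E'
import cv2
t=cv2.imread("pics/top0.png");s=cv2.imread("pics/side0.png")
def crop(im,x0,y0,x1,y1,k,step,out):
    c=cv2.resize(im[y0:y1,x0:x1],None,fx=k,fy=k,interpolation=cv2.INTER_CUBIC)
    for x in range(x0,x1,step):
        cv2.line(c,(int((x-x0+.5)*k),0),(int((x-x0+.5)*k),6),(0,0,255),1);cv2.putText(c,str(x),(int((x-x0+.5)*k)+2,16),0,.4,(0,0,255),1)
    for y in range(y0,y1,step):
        cv2.line(c,(0,int((y-y0+.5)*k)),(6,int((y-y0+.5)*k)),(0,0,255),1);cv2.putText(c,str(y),(8,int((y-y0+.5)*k)+4),0,.4,(0,0,255),1)
    cv2.imwrite(out,c)
crop(t,226,184,424,294,4,10,"pics/topc.png")
crop(s,255,180,375,340,3.7,10,"pics/sidec.png")
E
```

```text
(no output)
```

View pics/topc.png

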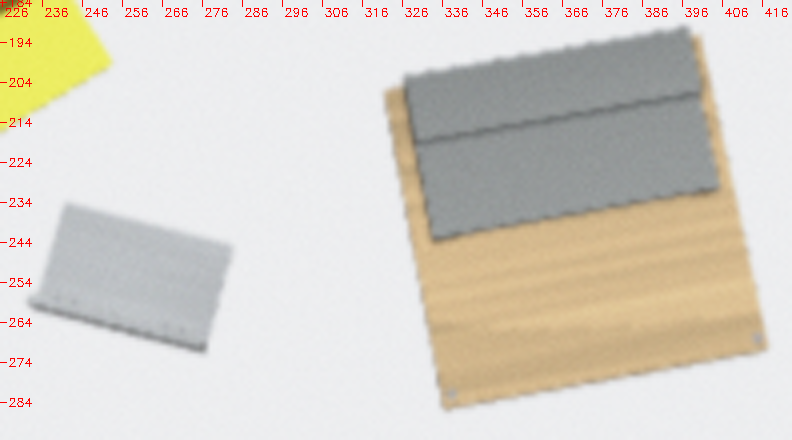

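View pics/sidec.png

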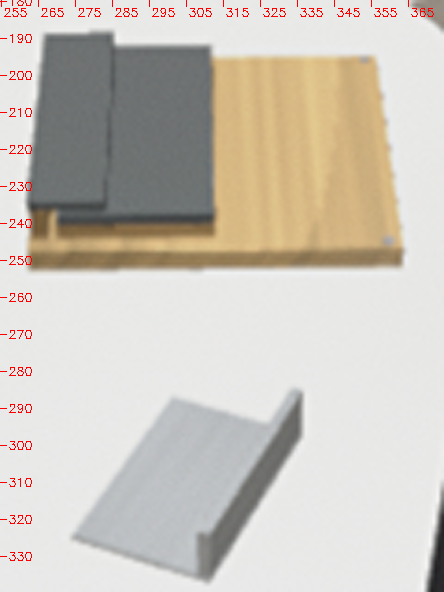

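The crops give clear corners for the board, the tile and the flashing in both views. I'll fit each planar pose by least squares over both cameras and check the residuals.

```bash
cat >h.py <<'E'
import numpy as np
from scipy.optimize import least_squares
from workcell import bot
C={n:bot.read_camera(n) for n in("top","side")}
def proj(n,X):
    c=C[n];q=np.asarray(X)@c["R"].T+c["t"];return np.c_[c["fx"]*q[:,0]/q[:,2]+c["cx"],c["fy"]*q[:,1]/q[:,2]+c["cy"]]
def w(p,L):
    L=np.asarray(L,float)/1000;c,s=np.cos(p[2]),np.sin(p[2])
    return np.c_[p[0]+c*L[:,0]-s*L[:,1],p[1]+s*L[:,0]+c*L[:,1],L[:,2]+(p[3] if len(p)>3 else 0)]
def fit(obs,p0):
    f=lambda p:np.vstack([proj(n,w(p,[o[0] for o in v]))-np.array([o[1] for o in v]) for n,v in obs.items()]).ravel()
    r=least_squares(f,p0,loss="soft_l1",f_scale=.5);return r.x,f(r.x).reshape(-1,2)
E
cat >fit0.py <<'E'
from h import *
T=lambda x,y:(226+x/4-.5,184+y/4-.5)
S=lambda x,y:(255+x/3.7-.5,180+y/3.7-.5)
board={"top":[((0,115,28),T(433,242)),((0,-115,28),T(718,190)),((130,130,18),T(386,91)),((130,-130,18),T(700,36)),((-130,-130,0),T(767,348)),((-130,130,0),T(445,409))],
"side":[((-130,130,18),S(402,248)),((-130,130,0),S(402,265)),((-130,-130,18),S(375,56)),((0,115,38),S(215,214)),((0,115,28),S(215,222)),((0,-115,38),S(211,46)),((130,130,0),S(28,268))]}
fl={"top":[((45,70,4),T(67,203)),((45,-70,4),T(232,246)),((-45,70,40),T(28,302)),((-45,-70,0),T(206,352))],
"side":[((45,70,2),S(72,538)),((45,-70,4),S(173,398)),((-45,70,0),S(210,582)),((-45,70,40),S(213,533)),((-37,70,40),S(196,534)),((-45,-70,40),S(302,391)),((-45,-70,0),S(302,434))]}
for o,p0 in((board,(.55,-.13,0)),(fl,(.5,.15,0))):
    for oo in(o,{"top":o["top"]},{"side":o["side"]}):
        p,r=fit(oo,p0);print(np.round(p,4));
        if oo is o:print(np.round(r,1).tolist())
E
python3 fit0.py
```

```text
[ 0.5782 -0.1663  0.2116]
[[-0.0, -0.6], [0.4, -0.5], [-0.6, -0.9], [0.4, -1.1], [-0.1, 0.5], [-0.3, 0.2], [0.6, -0.5], [0.2, 0.6], [0.2, -0.8], [0.0, -0.5], [0.1, 0.5], [0.1, -1.0], [-0.1, 0.9]]
[ 0.5767 -0.1664  0.2153]
[ 0.5785 -0.166   0.2098]
[ 0.5222  0.1807 -0.2195]
[[-0.8, -0.7], [0.6, -0.7], [-0.6, -0.0], [-0.2, 0.3], [-0.1, -0.1], [-0.3, -1.0], [0.4, 0.5], [-0.6, 0.1], [0.5, -1.3], [0.5, -1.0], [0.2, 0.6]]
[ 0.5212  0.1794 -0.2239]
[ 0.5223  0.1814 -0.2202]
```

Both fits agree to about 2 mm: board at (0.578, −0.166, yaw 0.212), flashing at (0.522, 0.181, yaw −0.22). Next I'll grasp the upstand.

```bash
cat >>h.py <<'E'
from scipy.spatial.transform import Rotation as Ro
def rots(yaw):
    out=[]
    for s in(1,-1):
        y=s*np.array([np.cos(yaw),np.sin(yaw),0]);z=np.array([0,0,-1.]);out.append(Ro.from_matrix(np.c_[np.cross(y,z),y,z]).as_rotvec())
    return out
B=np.array([.5780,-.1663,.2125]);F=np.array([.5222,.1808,-.2205])
def wp(p,x,y,z): return w(p,[(x,y,z)])[0]
E
python3 - <<'E'
from h import *
g=wp(F,-41,0,0);place=wp(B,-51,0,0)
for k in(0,1):
    for yaw,p in((F[2],g),(B[2],place)):
        print(k,np.round(p,3),[np.round(bot.inverse_kinematics([p[0],p[1],z],rots(yaw)[k]),2).tolist() for z in(.12,.008)])
E
```

```text
0 [0.482 0.19  0.   ] [[0.14, 0.11, 1.85, -0.0, 1.19, 0.36], [0.14, 0.28, 1.9, -0.0, 0.96, 0.36]]
0 [ 0.528 -0.177  0.   ] [[-0.54, 0.2, 1.74, -0.0, 1.2, -0.75], [-0.54, 0.37, 1.79, -0.0, 0.98, -0.75]]
1 [0.482 0.19  0.   ] [[0.14, 0.11, 1.85, -0.0, 1.19, -2.78], [0.14, 0.28, 1.9, -0.0, 0.96, -2.78]]
1 [ 0.528 -0.177  0.   ] [[-0.54, 0.2, 1.74, -0.0, 1.2, 2.39], [-0.54, 0.37, 1.79, -0.0, 0.98, 2.39]]
```

```bash
python3 - <<'E'
from h import *
import cv2
g=wp(F,-41,0,0);r=rots(F[2])[0]
bot.goto([g[0],g[1],.12],r);print(bot.current_clock())
bot.set_gripper(.45,40);print(bot.current_clock())
bot.line_to([g[0],g[1],.06]);
f0=bot.current_contact_force()
bot.line_to([g[0],g[1],.008],max_speed=.05);f1=bot.current_contact_force();print(bot.current_clock(),bot.current_ee_pos()-g,f0,f1)
bot.set_gripper(0,40);print(bot.current_clock(),bot.current_opening(),bot.current_opening()*.092,bot.current_grip_force(),bot.current_contact_force())
bot.line_to([g[0],g[1],.08],max_speed=.1);bot.hold(.2)
print(bot.current_clock(),bot.current_ee_pos(),bot.current_contact_force(),bot.current_ft_torque(),bot.current_opening()*.092)
a=bot.read_camera("side")["pixels"];b=bot.read_camera("top")["pixels"]
cv2.imwrite("pics/s1.png",a);cv2.imwrite("pics/t1.png",b)
k=2.5
cv2.imwrite("pics/s1c.png",np.hstack([cv2.resize(a[200:400,220:400],None,fx=k,fy=k,interpolation=2),cv2.resize(b[180:380,220:350],None,fx=k,fy=k,interpolation=2)]))
E
```

```text
3.225
4.0833
5.825 [3.84932687e-04 8.56291836e-05 8.37810117e-03] [-0.48333654 -0.44021037  0.4520488 ] [-0.82411853 -0.66801092  0.31403328]
6.425 0.08265603140065134 0.007604354888859923 39.99997794628143 [-2.1085196   0.3503371   2.00526458]
7.4917 [0.48159435 0.18967625 0.07920462] [-0.05171864  0.05451485 -1.62029513] [-0.15637024 -0.02252784 -0.01237137] 0.007743190559221394
```

View pics/s1c.png

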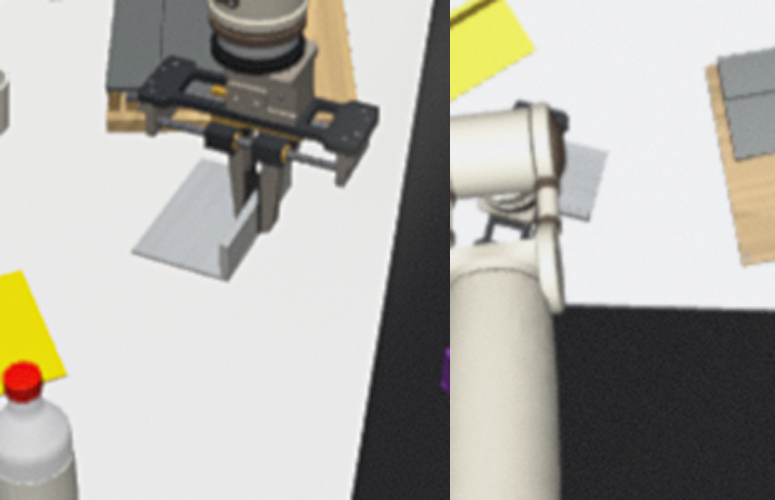

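The flashing hangs by its upstand (opening 7.7 mm, as expected). I'll compare the corners I read off with a level prediction.

```bash
python3 - <<'E'
from h import *
p=bot.current_ee_pos();o=wp([p[0],p[1],F[2]],41,0,0)
L=[(45,70,2),(45,-70,4),(-45,70,0),(-45,70,40)]
obs=np.array([(133,252),(203,160),(227,279),(232,247)])/2.5+[220-.5,200-.5]
pr=lambda x:proj("side",w((x[0],x[1],x[2],x[3]),L))
for z in(p[2]-.008,):print(np.round(pr((o[0],o[1],F[2],z)),1).tolist())
print(obs.tolist())
# top: front-left hidden; front-right
print(proj("top",w((o[0],o[1],F[2],p[2]-.008),[(45,-70,4),(-45,-70,4)])).round(1), np.array([(607,152),(588,220)])/2.5+[220-180-.5,180-.5])
r=least_squares(lambda x:(proj("side",Ro.from_euler("ZYX",x[2:5]).apply(np.array(L)/1000-[-.041,0,.008])+[p[0]+x[0],p[1]+x[1],p[2]])-obs).ravel(),[0,0,F[2],0,0])
print(np.round(r.x,4),np.round(r.fun,1))
E
```

```text
[[272.4, 300.0], [300.5, 262.0], [311.4, 312.4], [311.3, 297.7]]
[[272.7, 300.3], [300.7, 263.5], [310.3, 311.1], [312.3, 298.3]]
[[282.8 240.1]
 [275.  268.6]] [[282.3 240.3]
 [274.7 267.5]]
[-0.0007  0.0022 -0.2224 -0.0013  0.0296] [-0.4 -0.4 -0.  -0.2  1.1  1.4 -0.7 -0.9]
```

```bash
python3 - <<'E'
from h import *
import cv2
r=rots(B[2])[0];H=lambda x,z:wp(B,x-41,0,z+8.2)
p=bot.current_ee_pos();bot.line_to([p[0],p[1],.13])
bot.goto(H(-62,80),r);print(bot.current_clock())
bot.line_to(H(-62,30),max_speed=.08);bot.hold(.3);print(bot.current_contact_force(),bot.current_ft_torque())
bot.line_to(H(-62,20.5),max_speed=.03);bot.hold(.2)
print(bot.current_clock(),bot.current_ee_pos()-H(-62,20.5),bot.current_contact_force(),bot.current_opening()*.092)
a=bot.read_camera("side")["pixels"];b=bot.read_camera("top")["pixels"]
cv2.imwrite("pics/s2.png",a);cv2.imwrite("pics/t2.png",b)
k=4
cv2.imwrite("pics/s2c.png",np.hstack([cv2.resize(a[165:285,250:375],None,fx=k,fy=k,interpolation=2),cv2.resize(b[175:295,335:407],None,fx=k,fy=k,interpolation=2)]))
E
```

```text
9.6917
[ 0.33875292  0.13192732 -1.86450281] [-0.04606741 -0.0360766   0.05888655]
11.4333 [ 1.18318009e-04 -8.91292488e-05  1.40693146e-04] [-0.05526142 -0.32740164 -2.07151971] 0.007751414043584468
```

View pics/s2c.png

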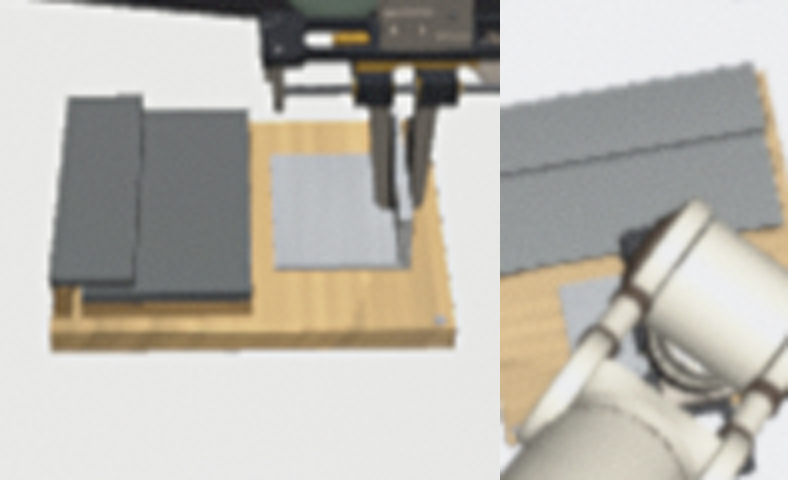

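The flashing hovers square in front of the tile: front edge at crop (271,154)–(275,270), tile front edge at (247,110)–(250,299). I'll compute the gap in board coordinates from these.

```bash
python3 - <<'E'
from h import *
def ray(n,uv,z):
    c=C[n];R=c["R"];o=-R.T@c["t"];d=R.T@[(uv[0]-c["cx"])/c["fx"],(uv[1]-c["cy"])/c["fy"],1];X=o+d*(z-o[2])/d[2]
    q=X[:2]-B[:2];a=B[2];return np.round(1000*np.array([np.cos(a)*q[0]+np.sin(a)*q[1],-np.sin(a)*q[0]+np.cos(a)*q[1]]),1)
S=lambda x,y:(250+x/4-.4,165+y/4-.4)
T=lambda x,y:(335+(x-500)/4-.4,175+y/4-.4)
for n,uv,z,e in[("tileFL",S(250,291),.038,(0,115)),("tileFLb",S(251,299),.028,(0,115)),("tileFR",S(248,110),.038,(0,-115)),
 ("flFL",S(275,270),.0205,(-17,70)),("flFLtop",S(274,268),.0245,(-17,70)),("flFR",S(271,154),.0245,(-17,-70)),("flRL",S(410,270),.0205,(-107,70)),("boardFL",S(455,331),.018,(-130,130)),("boardFR",S(428,123),.018,(-130,-130))]:print(n,ray("side",uv,z),e)
for n,uv,z,e in[("flFL",T(559,288),.0245,(-17,70)),("tileFR",T(782,225),.028,(0,-115))]:print(n,ray("top",uv,z),e)
E
```

```text
tileFL [  1.7 117.4] (0, 115)
tileFLb [  1.1 112.1] (0, 115)
tileFR [   0.2 -108.3] (0, -115)
flFL [-15.3  68.8] (-17, 70)
flFLtop [-14.5  72.3] (-17, 70)
flFR [-15.5 -69.9] (-17, -70)
flRL [-104.1   70.5] (-107, 70)
boardFL [-128.3  135.7] (-130, 130)
boardFR [-130.9 -121.2] (-130, -130)
flFL [-18.   68.5] (-17, 70)
tileFR [  -1.  -113.9] (0, -115)
```

The measured gap is about 16.5 mm against the planned 17, so alignment is good. Next I'll slide in while checking force, then press down.

```bash
python3 - <<'E'
from h import *
import cv2
H=lambda x,z:wp(B,x-41,0,z+8.2)
f0=bot.current_contact_force()
for x in(-45,-28,-10.2):
    bot.line_to(H(x,20.3),max_speed=.04);f=bot.current_contact_force()-f0;print(x,bot.current_clock(),f.round(2))
    if np.linalg.norm(f[:2])>6:print("STOP");raise SystemExit
bot.hold(.3);f0=bot.current_contact_force();print("air",f0.round(2))
z=20.3
while z>10:
    z-=.5 if z>18.6 else .25
    bot.line_to(H(-10.2,z),max_speed=.02);bot.hold(.1)
    f=bot.current_contact_force()-f0
    print(round(z,2),f.round(2),(bot.current_ee_pos()-H(-10.2,z)).round(4))
    if f[2]>6:break
bot.hold(.4);print(bot.current_clock(),(bot.current_contact_force()-f0).round(2),bot.current_ft_torque().round(2),bot.current_opening()*.092,z)
np.save("st.npy",np.r_[f0,z])
a=bot.read_camera("side")["pixels"];b=bot.read_camera("top")["pixels"]
cv2.imwrite("pics/s3.png",a);cv2.imwrite("pics/t3.png",b);k=4
cv2.imwrite("pics/s3c.png",np.hstack([cv2.resize(a[165:285,250:375],None,fx=k,fy=k,interpolation=2),cv2.resize(b[175:295,335:407],None,fx=k,fy=k,interpolation=2)]))
E
```

```text
-45 12.3083 [-0.24  0.63 -0.52]
-28 12.8833 [-0.24  0.65 -0.53]
-10.2 13.475 [ 0.04  0.21 -0.33]
air [-1.22 -0.01 -0.94]
19.8 [ 1.53 -0.32 -0.63] [-0. -0.  0.]
19.3 [ 1.3  -0.1  -0.06] [-0. -0. -0.]
18.8 [ 1.55 -0.69 -1.05] [-0.  0.  0.]
18.3 [ 1.55  0.22 -1.72] [-0.  0. -0.]
18.05 [ 1.53  0.03 -1.15] [ 0.  0. -0.]
17.8 [ 0.37 -0.56 -1.32] [ 0.0001 -0.0001  0.    ]
17.55 [-0.04  0.78  3.5 ] [ 0.0001 -0.      0.0003]
17.3 [-0.54  1.02  6.3 ] [ 0.0001 -0.0001  0.0005]
16.975 [-0.73  0.65  6.99] [ 0.18  0.34 -0.02] 0.0077191252549581365 17.3
```

View pics/s3c.png

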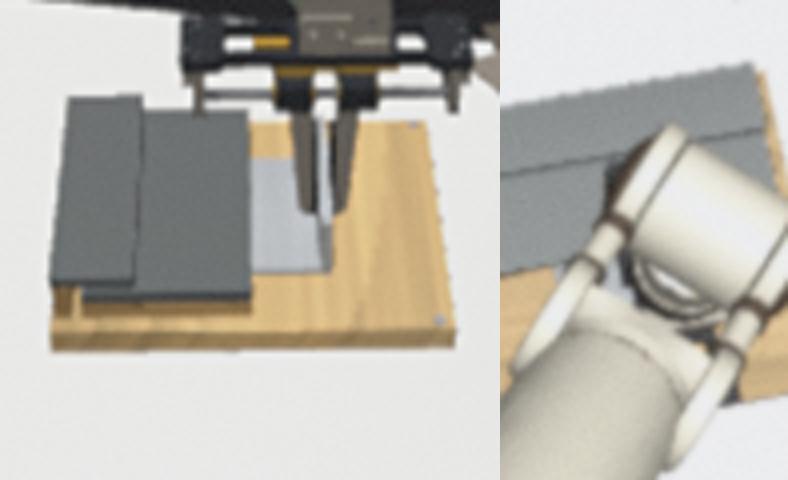

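The blade is under the tile, the tile corners have not moved, and the contact reading is upward. I'll average the force and moment readings and check coverage.

```bash
cat >>h.py <<'E'
def avg(n=12):
    v=[]
    for _ in range(n): bot.hold(.03);v.append(np.r_[bot.current_contact_force(),bot.current_ft_torque()])
    v=np.array(v);return v.mean(0).round(3),v.std(0).round(3)
def ray(n,uv,z):
    c=C[n];R=c["R"];o=-R.T@c["t"];d=R.T@[(uv[0]-c["cx"])/c["fx"],(uv[1]-c["cy"])/c["fy"],1];X=o+d*(z-o[2])/d[2]
    q=X[:2]-B[:2];a=B[2];return np.round(1000*np.array([np.cos(a)*q[0]+np.sin(a)*q[1],-np.sin(a)*q[0]+np.cos(a)*q[1]]),1)
E
python3 - <<'E'
from h import *
import cv2
print(*avg(),bot.current_clock())
S=lambda x,y:(250+x/4-.4,165+y/4-.4)
print("rearL",ray("side",S(330,271),.018),"exp -55.2,70; earlier view read +3 high")
a,b=cv2.imread("pics/s2.png"),cv2.imread("pics/s3.png")
m=(slice(185,245),slice(262,306))
g=lambda i:cv2.cvtColor(i[m],cv2.COLOR_BGR2GRAY).astype(np.float32)
print("tile shift px",cv2.phaseCorrelate(g(a),g(b)))
E
```

```text
[-2.582  1.427  5.272  0.168  0.381 -0.015] [0.377 0.541 0.601 0.026 0.011 0.02 ] 17.575
rearL [-51.6  67. ] exp -55.2,70; earlier view read +3 high
tile shift px ((0.3943792304043292, 0.20392302724935973), 0.5555588390209056)
```

```bash
python3 - <<'E'
from h import *
import cv2
a,b=cv2.imread("pics/s2.png"),cv2.imread("pics/s3.png")
for m in((slice(205,248),slice(258,311)),(slice(200,245),slice(256,292))):
    g=lambda i:cv2.cvtColor(i[m],cv2.COLOR_BGR2GRAY).astype(np.float32)
    M=np.eye(2,3,dtype=np.float32);cc,M=cv2.findTransformECC(g(a),g(b),M,cv2.MOTION_TRANSLATION);print("ecc",cc,M[:,2])
H=lambda x,z:wp(B,x-41,0,z+8.2)
z=17.3
for _ in range(6):
    f,s=avg();print(round(z,3),f,bot.current_clock())
    if abs(f[2]-9)<.6:break
    z-=float(np.clip((9-f[2])/16,-.25,.25));bot.line_to(H(-10.2,z),max_speed=.02);bot.hold(.3)
bot.hold(.6);print(*avg(20),bot.current_ee_pos()-H(-10.2,z),bot.current_opening()*.092,bot.current_grip_force(),bot.current_clock())
c=bot.read_camera("side")["pixels"];cv2.imwrite("pics/s4.png",c)
cv2.imwrite("pics/s4c.png",cv2.resize(c[175:265,250:370],None,fx=6,fy=6,interpolation=2))
E
```

```text
ecc 0.9999603598700123 [-0.00663968 -0.01384436]
ecc 0.9999789554344239 [-0.00647361 -0.00209698]
17.3 [-2.688  1.13   5.201  0.157  0.363 -0.013] 18.075
17.063 [-3.641e+00  1.696e+00  7.070e+00  2.250e-01  4.920e-01  2.000e-03] 19.025
16.942 [-4.051  1.899  8.135  0.234  0.561 -0.01 ] 19.975
16.888 [-4.133  1.863  8.394  0.258  0.583 -0.013] 20.925
16.85 [-4.387e+00  1.999e+00  8.781e+00  2.770e-01  6.170e-01  3.000e-03] 21.875
[-4.259  1.874  8.696  0.266  0.627 -0.011] [0.467 0.362 0.433 0.026 0.028 0.025] [ 9.87296596e-05 -7.67217248e-05  9.81104103e-04] 0.007865343370119137 40.002023577690125 23.1417
```

View pics/s4c.png

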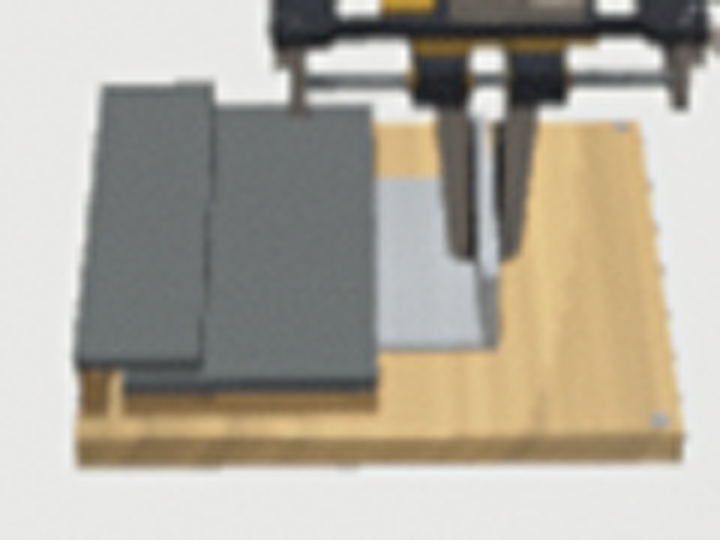

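Coverage is right, and image registration shows no tile movement (0.01 px). One last check that the blade's left edge, crop (497,347) to (378,350), lies flat.

```bash
python3 - <<'E'
from h import *
for pitch in(0,1,2,-1):
    k=np.tan(np.radians(pitch))
    q=proj("side",w(B,[(-55,70,18),(-8,70,18+47*k),(-130,130,18),(130,130,18)]))
    print(pitch,((q-[250-.4,175-.4])*6).round(1).tolist())
print(avg()[0],bot.current_clock())
E
```

```text
0 [[503.0, 350.3], [396.0, 351.5], [685.4, 428.5], [72.7, 435.7]]
1 [[503.0, 350.3], [396.0, 349.9], [685.4, 428.5], [72.7, 435.7]]
2 [[503.0, 350.3], [396.0, 348.4], [685.4, 428.5], [72.7, 435.7]]
-1 [[503.0, 350.3], [396.0, 353.0], [685.4, 428.5], [72.7, 435.7]]
[-4.323e+00  1.873e+00  8.713e+00  2.620e-01  6.200e-01 -3.000e-03] 23.6917
```

```bash
python3 -c "
from workcell import bot
print(bot.job_done())"
```

```text
the job is handed in; nothing more can be done
None
```

I handed the job in with the flashing about 3.5 cm under the loose tile (my image readings give 35–37 mm) and still gripped, pressed on the board with about 10 N; the tile did not move, nothing else was touched, and the clock was at about 24 s.

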